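# Fetch the sugar basket out of the sugar tin

## Robot

A 6-joint arm with a two-finger parallel gripper is mounted at the origin on the work surface. World frame = base frame: x ahead of the robot, y to its left, z up, the work surface at z = 0. Lengths are in m, angles in rad, forces in N, time in s.
With the tool pointing down it reaches from about 0.4 to 0.825 m from the base axis. Payload 7 kg.
Tool frame: the origin (TCP) lies between the finger pads; the fingertips stand 25 mm ahead of it and the grasp point (between the pads) lies 6 mm ahead of it; x points along the fingers, z is the direction in which the jaws open and shut, and the axes are right-handed (so a half turn about x gives the same grasp; the last joint's range is limited). The gripper opens to 88 mm and grips with 3 to 60 N. Pads are 19 mm wide; open, the fingers measure 130 mm over their backs; the gripper's body (78 mm by 193 mm) begins 47 mm behind the grasp point.
Start: joints at [1.393, 0.359, 0.012, 0, -1.224, -0.288], TCP at [0.303, 0.603, 0.252] pointing down, gripper open.
Joint ranges: [-3.07, 3.07], [-1.43, 2.12], [-1.02, 1.25], [-3.03, 1.67], [-3.05, -0], [-3.03, 3.03]. Speed limits (rad/s): [2.39, 2.39, 3.01, 3.14, 3.14, 3.14].

## Interface

Orientations are given as a unit quaternion [x, y, z, w].
In Python, from rig import env gives the robot as it stands.
- The arm moves only by the tool drive_tool, never from a script. Its argument "deltas" is a list of rows, each a list of 6 numbers: the shift along the tool's x, y, z in mm, then the turn, a rotation vector about the tool's x, y, z in degrees. A call has 1 to 8 rows; each row is the pose to reach, as a shift and turn from the pose commanded when the call began, along the tool's axes at that moment; what a row does not reach only later rows make up. A row lasts 1/10 s, in which the tool goes at most 50 mm and 8.59 degrees, less where a joint would pass 70% of its speed; a pose out of reach is approached as far as the arm can. A call with a gripper value outside its range is refused whole. "hand" is the finger opening in mm, from 0 to 87.6, set as the call begins (left out, the last holds). The fingers move at their own pace and stop on an object; the grip force is fixed at half the most. Time passes only in rows, so rows that repeat a pose let the fingers close. It gives the time, the measured TCP pose, the force and the opening at its end, in the units of the state.
- env.sense(): the state, without advancing time (a new reading comes with each control period).
- env.snapshot(name): name is "side" or "top"; returns the picture (400x640x3 uint8, red, green, blue); there is no depth.
- env.calibration(name): a dict with "camera_matrix" (3x3 intrinsics, pixels), "eye" and "attitude" of the camera in the world. Camera axes: x right, y up, looking along -z (the intrinsics and any distortion apply to the point x, -y, -z); pixel columns grow to the right and rows downward; lengths in m; the calibration is good to about 2 mm. A picture is of the moment at which its call begins. calibration takes no time and is no camera call.
- env.sign_off(): hands the job in, once; it reports no verdict.
The state is a dict: "clock": time; "joint_pos": joint angles; "dq": joint speeds; "joint_torque": joint torques, N m; "tcp_pos": TCP position; "tcp_rot": TCP orientation; "force": force on the tool from outside, world axes, zero at the start; "moment": the same for the moment, N m; "grip_width": opening from 0.0 (shut) to 1.0 (fully open).
Only numpy, scipy, OpenCV 4.12 (cv2) and the standard library are available. Lean on these libraries where they do the work, as an engineer would, in place of code of your own. Each camera call takes 0.05 s, during which the arm holds its last target.

## Task

Open the sugar tin: take the loose lid by its tab, tip it well up with the opposite edge still resting on the rim, then lift it off and gently lay it flat, tab upward, in the middle of the cork mat and let go of it. Then take the green basket by its handle bar, lift it straight up until its bottom is a hand's width (about 7 cm) clear above the tin's rim, and finish while still holding it there over the tin, level and steady, with both sugar lumps in it. Leave the tin standing, keep the basket level throughout, and leave everything else on the plank where it is.

Things in the scene. Friction and masses are not known exactly. Their poses are not given: they have to be found in the camera images.
- tin: Open rectangular stainless steel sugar tin, loose, 0.6 kg, standing on the plank: 130 long (x) x 118 wide (y) x 80 high, wall and floor 3 mm (inside 124 x 112). Origin at the centre of its underside, z up. At the start the lid lies on its rim and the basket stands on its floor, all square with it
- lid: Loose steel lid, 0.12 kg: flat plate 138 (x) x 126 (y) x 3 mm with a 6 mm deep locating lip underneath (115 x 106 outside, clear of the tin's inner walls by 4.5 mm in x and 3 mm in y), and a black tab on top. Origin at the centre of the lip's lower edge; plate from 6 to 9 mm above the origin. z up, x towards the tab. On a flat surface it rests on the lip
- lid_tab (a point): Centre (half-way up) of the lid's upright black tab, where the lid is gripped: 26 along the lid's x, 12 thick along y (grip it across y), 30 high, standing on the plate; 45 mm from the lid's centre towards +x, 24 above the lid's origin. Axes as the lid
- lid_heel (a point): Middle of the line on which the lid pivots when tipped by the tab: underside of the plate above the tin's outer edge opposite the tab, 65 mm from the lid's centre towards the lid's -x (110 mm from the tab's centre, 18 below it). Axes as the lid
- lid_center (a point): Centre of the underside of the lid's plate, 6 mm above the lid's origin. Axes as the lid
- mat_top (a point): Centre of the top of a round cork mat, 170 diameter, 5 thick, fixed on the plank: where the lid is to lie. z up
- basket: Loose green plastic lift-out basket, 0.13 kg, inside the tin at the start: tray 108 (x) x 96 (y) x 26 high, wall 3, with an upright handle at the middle: two posts 54 mm apart carrying a bar. Origin at the centre of its underside, z up
- basket_grip (a point): Centre of the basket's handle bar, where it is gripped: bar 62 along x, 12 thick along y (grip it across y), 16 high, its centre 64 above the basket's underside; at the start its top is 5 mm below the tin's rim, hidden by the lid. The gap from the bar to the tin's side wall is 50 mm on each side. Axes as the basket
- lump_a_center (a point): Centre of a loose white paper-wrapped sugar lump, a 20 mm cube, 11 g, on the basket's floor
- lump_b_center (a point): Centre of the other sugar lump, the same, on the other side of the handle
- cup_a: Bystander: white porcelain cup with blue dots, rim diameter 80, 70 high, handle towards its y; origin at centre of underside
- cup_b: Bystander: white porcelain cup with red dots, same size; origin at centre of underside
- honey_jar: Bystander: amber glass honey jar with yellow cap, diameter 68, 95 high; origin at centre of underside
- honey_dipper: Bystander: yellow plastic honey dipper lying along its x, 135 long, 26 thick; origin under its middle
- spoon_caddy: Bystander: silver teaspoon caddy 70 x 100 x 85 with spoons standing up to about 145; origin at centre of underside
Not all that is in view belongs to the job. Leave any grey or purple look-alike of the part that bears mat_top alone.

How it is judged:
On the way, in this order (a step that is already met when the one before it is completed fails the run):
1. the lid, held in the fingers, is tipped up by the tab while its opposite edge still rests on the tin's rim (angle between lid_center's own z axis and vertical above 0.15 rad and z of lid_heel in the frame of tin between 0.07 and 0.09 m and x of lid_heel in the frame of tin below -0.045 m and z of lid_tab in the frame of tin above 0.11 m and contact force between the fingers and lid above 0.3 N), for 0.1 s.
2. the lid lies flat on the cork mat, tab up, and is let go (horizontal distance between lid_center and mat_top below 0.045 m and angle between lid_center's own z axis and vertical below 0.08 rad and height (world z) of lid_center below 0.018 m and contact force between the fingers and lid below 0.1 N and linear speed of lid below 0.03 m/s), for 0.2 s.
At the end, for the whole second after the job is handed in: Basket held in the fingers over the tin (centres within 40 mm), underside 40 mm or more above the rim, within 0.12 rad of level, still (20 mm/s, 0.15 rad/s), both lumps inside; lid released, flat, tab up, within 45 mm of the mat centre; tin upright on the plank (all of step 2 and z of basket in the frame of tin above 0.12 m and horizontal distance between basket and tin below 0.04 m and angle between basket's own z axis and vertical below 0.12 rad and linear speed of basket below 0.02 m/s and angular speed of basket below 0.15 rad/s and contact force between the fingers and basket above 0.5 N and contact force between basket and tin below 0.05 N and z of lump_a_center in the frame of basket between 0 and 0.035 m and x of lump_a_center in the frame of basket between -0.054 and 0.054 m and y of lump_a_center in the frame of basket between -0.048 and 0.048 m and z of lump_b_center in the frame of basket between 0 and 0.035 m and x of lump_b_center in the frame of basket between -0.054 and 0.054 m and y of lump_b_center in the frame of basket between -0.048 and 0.048 m and angle between tin's own z axis and vertical below 0.05 rad and height (world z) of tin below 0.005 m); the arm keeps its last pose, push and grip.
It fails at once if a bystander (cup, honey jar, dipper, spoon caddy) is moved more than 30 mm (distance of any of cup_a, cup_b, honey_jar, honey_dipper, spoon_caddy from where it was at the start of the episode above 0.03 m).
It fails at once if the tin is tipped over (angle between tin's own z axis and vertical above 0.3 rad).
It fails at once if the basket is tipped more than 0.3 rad (angle between basket's own z axis and vertical above 0.3 rad).
It fails at once if the lid is dropped or flung (linear speed of lid above 0.65 m/s and contact force between the fingers and lid below 0.05 N).
It also fails if it takes over 61 s, if anything falls off the work surface, if the arm or the gripper's body presses on something with over 40 N, if the wrist force passes 120 N, or if a joint passes its speed limit or range.

## Working session

There is one attempt and no reset: what is moved stays moved. The work goes in short steps, Python scripts to look and compute and a tool call to move; the robot and the scene stay as the last step left them, time stands still between calls to the robot, and variables do not carry over. Pictures are saved under pics/ and viewed, and the job is handed in when it is done.

Besides the shell and the picture viewer there is one more tool, called after ">>>" by a JSON object that holds its "api" and its "payload", one argument or row to a line. drive_tool: Moves the arm, as the interface text tells. Its arguments: {"type":"object","properties":{"deltas":{"type":"array"},"hand":{"type":"number"}},"required":["deltas"]}

```bash
mkdir -p pics; ls
python3 - <<'E'
from rig import env
import cv2
for n in("side","top"):
    im=env.snapshot(n); cv2.imwrite(f"pics/{n}0.png",im[:,:,::-1])
    c=env.calibration(n); print(n,{k:__import__('numpy').round(v,4).tolist() if not isinstance(v,str) else v for k,v in c.items()})
print(env.sense())
E
```

```text
pics
side {'camera_matrix': [[470.6853, 0.0, 315.8352], [0.0, 470.6853, 202.2736], [0.0, 0.0, 1.0]], 'eye': [0.082, -0.8152, 0.8242], 'attitude': [0.4234, -0.1089, -0.226, 0.8705]}
top {'camera_matrix': [[401.168, 0.0, 323.8204], [0.0, 401.168, 205.0996], [0.0, 0.0, 1.0]], 'eye': [0.32, -0.018, 1.0339], 'attitude': [0.085, -0.0757, -0.649, 0.7523]}
{'clock': 0.1, 'joint_pos': array([ 1.39311259e+00,  3.59322863e-01,  1.11551382e-02, -3.19336201e-04,
       -1.22409073e+00, -2.88096531e-01]), 'dq': array([ 0.00049484, -0.00121469,  0.002747  ,  0.00058376, -0.00170675,
        0.00060399]), 'joint_torque': array([-1.24008424e-03, -5.84164596e+01,  2.93750918e+01,  7.01545671e+00,
        1.02001536e-02, -3.89259458e-05]), 'tcp_pos': array([0.3029968 , 0.60272828, 0.25071151]), 'tcp_rot': array([-0.60149313, -0.37075926,  0.60234092, -0.37138794]), 'force': array([-0.54846829, -0.97287662, -0.40223447]), 'moment': array([ 0.05553965, -0.03663571, -0.04265043]), 'grip_width': 1.0008744653652737}
```

View pics/side0.png

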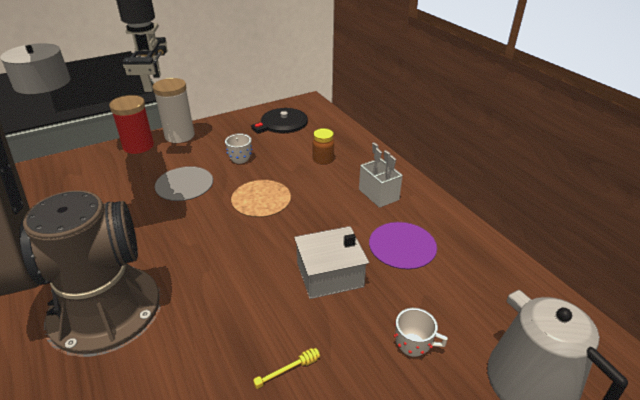

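View pics/top0.png

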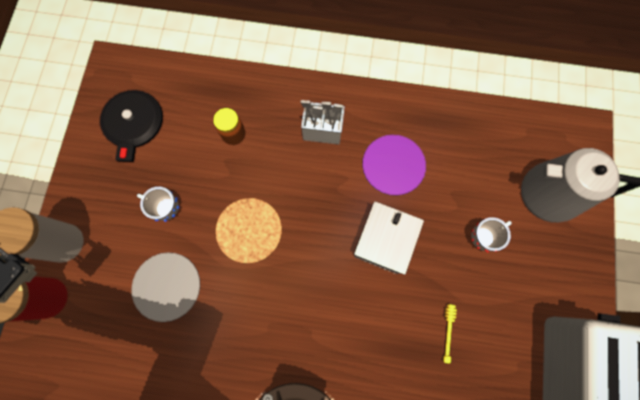

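The top view shows the cork mat at about (248,231), the lid at about (389,238) with its tab at (396,218), and the purple and grey discs are look-alikes. In the side view the tab is at (349,241) and the mat at (261,198). Next I'll crop in to measure.

```bash
cat > h.py <<'E'
import numpy as np, cv2
from scipy.spatial.transform import Rotation as R
from rig import env
def cam(n):
    c=env.calibration(n); return np.array(c['camera_matrix']),np.array(c['eye']),R.from_quat(c['attitude']).as_matrix()
def ray(n,p):
    K,e,A=cam(n); d=np.linalg.inv(K)@[p[0],p[1],1]; d=A@(d*[1,-1,-1]); return e,d/np.linalg.norm(d)
def onz(n,p,z):
    e,d=ray(n,p); return e+d*(z-e[2])/d[2]
def tri(ps,pt):
    e1,d1=ray('side',ps);e2,d2=ray('top',pt)
    s=np.linalg.lstsq(np.c_[d1,-d2],e2-e1,rcond=None)[0]
    a,b=e1+s[0]*d1,e2+s[1]*d2; return (a+b)/2,np.linalg.norm(a-b)
def proj(n,X):
    K,e,A=cam(n); q=(np.atleast_2d(X)-e)@A*[1,-1,-1]; q=q@K.T; return q[:,:2]/q[:,2:]
E
python3 - <<'E'
import cv2
from h import *
s=cv2.imread('pics/side0.png');t=cv2.imread('pics/top0.png')
cv2.imwrite('pics/sc.png',cv2.resize(s[220:300,285:375],None,fx=7,fy=7,interpolation=2))
cv2.imwrite('pics/tc.png',cv2.resize(t[195:280,345:430],None,fx=7,fy=7,interpolation=2))
# mat
for n,im,c in(('side',s,(261,198)),('top',t,(248,231))):
    hsv=cv2.cvtColor(im,cv2.COLOR_BGR2HSV)
    m=cv2.inRange(hsv,(8,90,170),(25,255,255))
    k,l,st,ce=cv2.connectedComponentsWithStats(cv2.morphologyEx(m,cv2.MORPH_CLOSE,np.ones((5,5))))
    i=l[c[1],c[0]]; print(n,ce[i],st[i])
    cs,_=cv2.findContours((l==i).astype('uint8'),0,1); 
    P=np.array([onz(n,p[0],.005)for p in cs[0]]); (x,y),r=cv2.minEnclosingCircle(P[:,:2].astype('f')); print(x,y,r,P[:,:2].mean(0));
E
```

```text
side [260.48513674 197.58917955] [ 231  180   60   36 1682]
0.4618035852909088 0.1968434602022171 0.08514353632926941 [0.46087191 0.19530313]
top [248.16637376 230.23052138] [ 215  198   67   65 3414]
0.46287503838539124 0.1979103684425354 0.08618392795324326 [0.46263374 0.19791099]
```

View pics/sc.png

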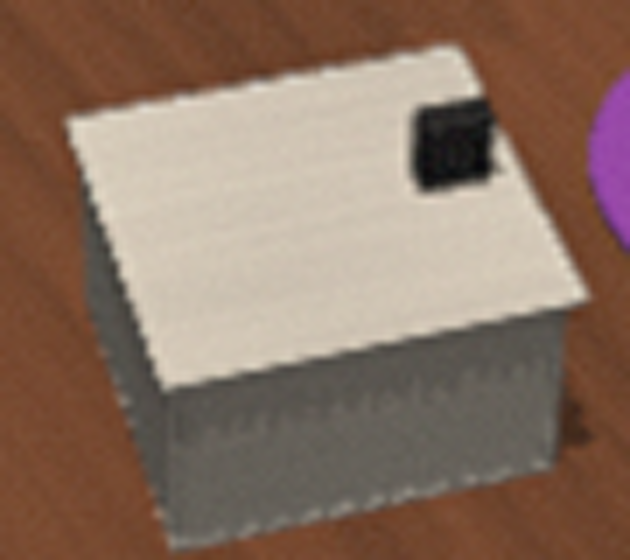

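View pics/tc.png

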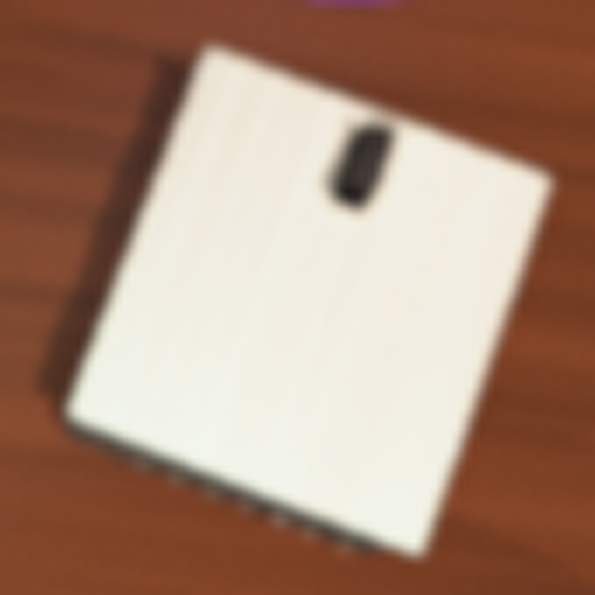

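Run:
```python
from h import *
from scipy.optimize import least_squares
S=np.array([(460,45),(590,298),(165,388),(67,120)])/7+[285-.43,220-.43]
T=np.array([(207,42),(553,180),(425,558),(65,418)])/7+[345-.43,195-.43]
C=[]
for a,b in zip(S,T):
    X,e=tri(a,b); C.append(X); print(X.round(4),round(e,4))
C=np.array(C); c=C.mean(0); print('centre',c.round(4))
print('edges',np.linalg.norm(np.roll(C,-1,0)-C,axis=1).round(4))
# model fit with both views
M=np.array([[.069,.063],[.069,-.063],[-.069,-.063],[-.069,.063]])
def mod(p):
    q=np.c_[M,np.zeros(4)]; return q@R.from_euler('z',p[3]).as_matrix().T+p[:3]
def f(p): 
    return np.r_[(proj('side',mod(p))-S).ravel(),(proj('top',mod(p))-T).ravel()]
r=least_squares(f,[*c,-.1]); p=r.x; print(p.round(4),np.degrees(p[3]),f(p).round(1))
for ids in('side','top'):
    pass
Rz=R.from_euler('z',p[3]).as_matrix()
tab=p[:3]+Rz@[.045,0,.0]; print('tab base',tab.round(4))
# tab top outline project
for n in('side','top'):
    b=[proj(n,p[:3]+Rz@[.045+dx,dy,h])[0] for h in(0,.03) for dx in(-.013,.013) for dy in(-.006,.006)]
    b=np.array(b); print(n,((b-(np.array([285,220])if n=='side' else np.array([345,195]))+.43)*7).round(0).tolist())
s=env.sense(); Rt=R.from_quat(s['tcp_rot']).as_matrix(); print(Rt.round(3)); print(np.degrees(np.arctan2(Rt[1,2],Rt[0,2])))
```

```text
[ 0.5679 -0.1089  0.0814] 0.001
[ 0.5369 -0.2327  0.0836] 0.0002
[ 0.4023 -0.2019  0.0842] 0.0003
[ 0.4317 -0.0772  0.0816] 0.0013
centre [ 0.4847 -0.1552  0.0827]
edges [0.1277 0.1381 0.1282 0.1399]
[ 0.4846 -0.1553  0.083  -0.2312] -13.246518181602523 [-0.2 -0.1  0.   0.1 -0.  -0.  -0.1 -0.1  0.3  0.8 -0.1 -0.2 -0.5 -0.4
  0.6 -0.3]
tab base [ 0.5284 -0.1656  0.083 ]
side [[420.0, 200.0], [408.0, 175.0], [496.0, 184.0], [484.0, 160.0], [424.0, 131.0], [412.0, 107.0], [501.0, 116.0], [488.0, 92.0]]
top [[361.0, 217.0], [328.0, 204.0], [386.0, 148.0], [353.0, 135.0], [377.0, 201.0], [343.0, 188.0], [402.0, 130.0], [369.0, 117.0]]
[[-0.001  0.893 -0.449]
 [-0.001 -0.449 -0.893]
 [-1.     0.     0.001]]
-116.69347886333757
```

Fit residuals are under 1 px, the lid top is at z = 0.083 (the text says 83 mm), and the edges measure 128 x 139 mm. All of that is consistent. Next I'll work out the approach to the tab.

```bash
cat >> h.py <<'E'
YAW=-13.25
def Rt(yaw=YAW,tilt=0):
    a=np.radians(yaw); xl=np.array([np.cos(a),np.sin(a),0]); yl=np.array([-np.sin(a),np.cos(a),0])
    return np.c_[[0,0,-1],xl,-yl]@R.from_rotvec([0,0,np.radians(tilt)]).as_matrix()
def delta(pos,yaw=YAW,tilt=0,fr=None):
    s=env.sense() if fr is None else None
    p=s['tcp_pos'] if s else fr[0]; A=R.from_quat(s['tcp_rot']).as_matrix() if s else fr[1]
    d=A.T@(np.array(pos)-p)*1000; w=R.from_matrix(A.T@Rt(yaw,tilt)).as_rotvec(degrees=True)
    print('delta',d.round(1),w.round(2)); return d,w
E
python3 -c "
from h import *
delta([.5284,-.1656,.2])"
```

```text
delta [ 51.7 546.5 585.1] [-13.44   0.09   0.  ]
```

>>> {"api": "drive_tool", "payload": {
  "deltas": [
    [0,14,15,0,0,0],
    [0,41,44,-2,0,0],
    [5,75,80,-4,0,0],
    [5,109,117,-6,0,0],
    [5,143,153,-8,0,0],
    [5,177,190,-10,0,0],
    [5,211,226,-12,0,0],
    [5,245,263,-13.4,0,0]
  ],
  "hand": 60
}}

```text
clock: 0.9
tcp_pos: [0.4038, 0.2562, 0.2465]
tcp_rot: [-0.554, -0.439, 0.554, -0.439]
force: [1.9, -0.6, 0.5]
grip_width: 0.685
```

>>> {"api": "drive_tool", "payload": {
  "deltas": [
    [0,34,35,0,0,0],
    [5,68,70,0,0,0],
    [10,102,104,0,0,0],
    [15,136,138,0,0,0],
    [20,170,172,0,0,0],
    [25,204,206,0,0,0],
    [30,230,232,0,0,0],
    [35,236,238,0,0,0]
  ]
}}

```text
clock: 1.7
tcp_pos: [0.5799, -0.0307, 0.2104]
tcp_rot: [-0.555, -0.438, 0.556, -0.438]
force: [-1.1, 0.0, 0.1]
grip_width: 0.685
```

```bash
python3 -c "
from h import *
delta([.5284,-.1656,.14]);print(env.sense())"
```

```text
delta [ 70.6 -18.6 143.1] [-0.23  0.05  0.06]
{'clock': 1.7, 'joint_pos': array([ 2.83899041e-01,  2.36023537e-01, -2.59231110e-01,  3.32513395e-04,
       -1.07694672e+00,  1.05146241e+00]), 'dq': array([-0.10225347,  0.09096082,  0.00041886, -0.0150395 ,  0.08644687,
        0.09785856]), 'joint_torque': array([ -0.35374068, -46.86255097,  28.31944942,   6.77364528,
        -0.04962749,   0.4091509 ]), 'tcp_pos': array([ 0.57992059, -0.03069591,  0.21040787]), 'tcp_rot': array([-0.55472846, -0.43795053,  0.5557272 , -0.43777043]), 'force': array([-1.10039601,  0.03106171,  0.14488238]), 'moment': array([-0.00715654,  0.10127273, -0.01243605]), 'grip_width': 0.6850416467025642}
```

>>> {"api": "drive_tool", "payload": {
  "deltas": [
    [0,-3,30,0,0,0],
    [10,-8,65,0,0,0],
    [25,-12,100,0,0,0],
    [45,-16,130,0,0,0],
    [62,-18.6,143,0,0,0],
    [68,-18.6,143,0,0,0],
    [68,-18.6,143,0,0,0],
    [68,-18.6,143,0,0,0]
  ]
}}

```text
clock: 2.5
tcp_pos: [0.5286, -0.1618, 0.1442]
tcp_rot: [0.554, 0.439, -0.554, 0.439]
force: [0.4, -0.1, 1.3]
grip_width: 0.684
```

```bash
python3 -c "
from h import *
delta([.5284,-.1656,.112])
for n,(x,y) in(('side',(270,190)),('top',(340,180))):
    im=env.snapshot(n)[:,:,::-1]; cv2.imwrite('pics/a_%s.png'%n,cv2.resize(im[y:y+110,x:x+110],None,fx=5,fy=5,interpolation=2))
"
```

```text
delta [32.2  0.6  3.7] [ 0.02  0.   -0.04]
```

View pics/a_side.png

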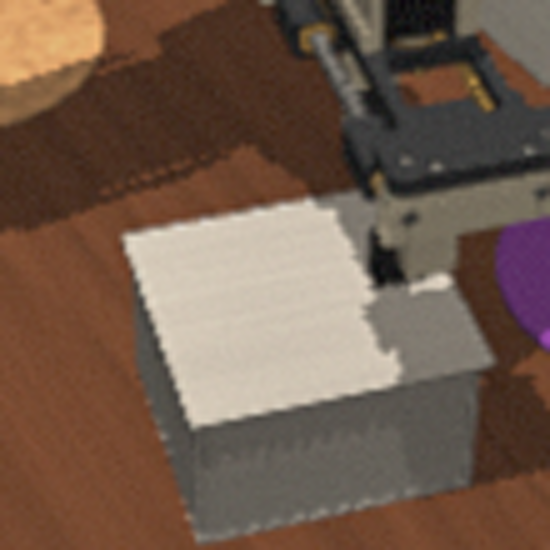

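View pics/a_top.png

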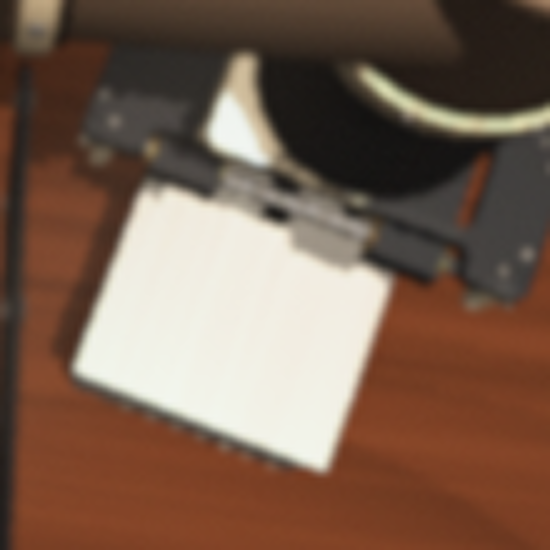

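Both views show the fingers straddling the tab (side crop about (385,260)), with the lid still in place. I'll go down and close.

>>> {"api": "drive_tool", "payload": {
  "deltas": [
    [5,0,3,0,0,0],
    [12,0.5,4,0,0,0],
    [20,0.5,4,0,0,0],
    [26,0.5,4,0,0,0],
    [29,0.5,4,0,0,0],
    [30,0.5,4,0,0,0],
    [30,0.5,4,0,0,0],
    [30,0.5,4,0,0,0]
  ]
}}

```text
clock: 3.4
tcp_pos: [0.5276, -0.1665, 0.1138]
tcp_rot: [0.555, 0.439, -0.554, 0.439]
force: [-0.3, -0.8, 0.1]
grip_width: 0.683
```

```bash
python3 -c "
from h import *
delta([.5284,-.1656,.112]); print(env.sense()['force'])"
```

```text
delta [ 1.8  0.5 -1.1] [-0.03 -0.   -0.02]
[-0.32975189 -0.78473203  0.05670071]
```

>>> {"api": "drive_tool", "payload": {
  "deltas": [
    [1,0.5,-1,0,0,0],
    [1,0.5,-1,0,0,0],
    [1,0.5,-1,0,0,0],
    [1,0.5,-1,0,0,0],
    [1,0.5,-1,0,0,0],
    [1,0.5,-1,0,0,0],
    [1,0.5,-1,0,0,0],
    [1,0.5,-1,0,0,0]
  ],
  "hand": 0
}}

```text
clock: 4.2
tcp_pos: [0.5282, -0.1657, 0.1126]
tcp_rot: [-0.554, -0.439, 0.554, -0.439]
force: [-0.7, -0.6, -0.0]
grip_width: 0.134
```

```bash
python3 -c "
from h import *
s=env.sense();print(s['force'],s['moment'],s['grip_width']*.0876,s['tcp_pos'])
# tip plan: rows about heel in current tool frame
# lid frame: tcp at (45,0, 113-? ) heel at (-65, z .080). tool: x=down,y=lidx,z=-lidy
p=s['tcp_pos']; 
import numpy as np
r=np.array([ (p[2]-.080)*1000*1, -110.]) # heel rel tcp in tool (x,y)
for t in np.arange(2,17,2):
    a=np.radians(t);c,sn=np.cos(a),np.sin(a)
    d=r-np.array([c*r[0]-sn*r[1],sn*r[0]+c*r[1]]); print(t,d.round(1))
"
```

```text
[-0.69827245 -0.6245615  -0.0368538 ] [-0.10390036  0.00372127 -0.04769324] 0.011759011011619152 [ 0.52817786 -0.1656695   0.11260139]
2 [-3.8 -1.2]
4 [-7.6 -2.5]
6 [-11.3  -4. ]
8 [-15.   -5.6]
10 [-18.6  -7.3]
12 [-22.2  -9.2]
14 [-25.6 -11.2]
16 [-29.1 -13.2]
```

Grip opening is 11.8 mm, so the 12 mm tab is held. I'll tip about the heel.

>>> {"api": "drive_tool", "payload": {
  "deltas": [
    [-3.8,-1.2,0,0,0,2],
    [-7.6,-2.5,0,0,0,4],
    [-11.3,-4,0,0,0,6],
    [-15,-5.6,0,0,0,8],
    [-18.6,-7.3,0,0,0,10],
    [-22.2,-9.2,0,0,0,12],
    [-25.6,-11.2,0,0,0,14],
    [-29.1,-13.2,0,0,0,16]
  ]
}}

```text
clock: 5.0
tcp_pos: [0.5152, -0.1625, 0.1418]
tcp_rot: [0.611, 0.357, -0.488, 0.512]
force: [-0.7, -0.5, -0.6]
grip_width: 0.135
```

>>> {"api": "drive_tool", "payload": {
  "deltas": [
    [0,0,0,0,0,0],
    [0,0,0,0,0,0],
    [0,0,0,0,0,0],
    [0,0,0,0,0,0]
  ]
}}

```text
clock: 5.4
tcp_pos: [0.5158, -0.1626, 0.1416]
tcp_rot: [0.61, 0.357, -0.488, 0.512]
force: [-0.3, -0.3, 0.2]
grip_width: 0.131
```

```bash
python3 -c "
from h import *
s=env.sense();print(s['force'],s['grip_width']); delta(s['tcp_pos'])
for n,(x,y) in(('side',(270,190)),('top',(340,180))):
    im=env.snapshot(n)[:,:,::-1]; cv2.imwrite('pics/b_%s.png'%n,cv2.resize(im[y:y+110,x:x+110],None,fx=5,fy=5,interpolation=2))
"
```

```text
[-0.29794474 -0.30710615  0.15033212] 0.1307930856341217
delta [0. 0. 0.] [-4.000e-02  1.000e-02 -1.597e+01]
```

View pics/b_side.png

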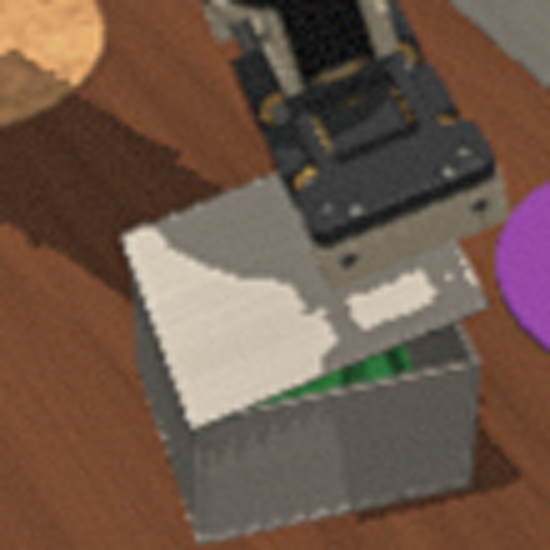

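The lid is tipped (right near corner at crop (487,302)), its far-left edge is still on the rim, and the green basket shows through the gap. I'll check the angle numerically.

```bash
python3 -c "
from h import *
p=np.array([.4846,-.1553,.083]);Rz=R.from_euler('z',-13.25,degrees=True).as_matrix()
for t in (10,13,16,18):
    h=np.array([-.065,0,-.003]); c=np.array([.069,-.063,0]); q=p+Rz@(h+R.from_euler('y',-t,degrees=True).as_matrix()@(c-h)); c2=np.array([-.069,-.063,0]);q2=p+Rz@(h+R.from_euler('y',-t,degrees=True).as_matrix()@(c2-h))
    print(t,((proj('side',[q,q2])-[270,190]+.4)*5).round())
"
```

```text
10 [[495. 326.]
 [192. 428.]]
13 [[492. 315.]
 [191. 429.]]
16 [[489. 305.]
 [191. 429.]]
18 [[487. 298.]
 [191. 429.]]
```

Predicted 16–18° matches what I see. Next I'll lift it off and carry it to the mat.

```bash
python3 -c "
from h import *
s=env.sense();p=s['tcp_pos'];A=R.from_quat(s['tcp_rot']).as_matrix()
delta(p+[0,0,.03],tilt=16);delta(p+[0,0,.06],tilt=16);delta(p+[0.0,0,.09],tilt=8);delta(p+[0.01,0,.1],tilt=0)
"
```

```text
delta [-28.8   8.3  -0. ] [-0.04  0.01  0.01]
delta [-57.7  16.5  -0. ] [-0.04  0.01  0.01]
delta [-86.5  24.8  -0. ] [-0.04  0.01 -7.99]
delta [-93.4  36.9  -2.3] [-4.000e-02  1.000e-02 -1.599e+01]
```

>>> {"api": "drive_tool", "payload": {
  "deltas": [
    [-5,1.4,0,0,0,0],
    [-15,4.2,0,0,0,0],
    [-28,8,0,0,0,0],
    [-43,12.3,0,0,0,0],
    [-58,16.5,0,0,0,-3],
    [-73,21,0,0,0,-7],
    [-86,26,0,0,0,-12],
    [-94,32,0,0,0,-16]
  ]
}}

```text
clock: 6.3
tcp_pos: [0.5207, -0.1635, 0.243]
tcp_rot: [0.554, 0.44, -0.554, 0.438]
force: [0.2, -0.4, -1.2]
grip_width: 0.136
```

```bash
python3 -c "
from h import *
s=env.sense();print(s['tcp_pos'],s['grip_width'],s['force'])
delta([.506,.1866,.23]);delta([.506,.1866,.0445]);
"
```

```text
[ 0.52073508 -0.16345904  0.24297692] 0.13607577399519394 [ 0.18182488 -0.42604026 -1.23416893]
delta [  13.5  -94.5 -337.4] [ 0.01 -0.08  0.06]
delta [ 199.   -94.3 -337.1] [ 0.01 -0.08  0.06]
```

>>> {"api": "drive_tool", "payload": {
  "deltas": [
    [0,-3,-10,0,0,0],
    [0,-9,-32,0,0,0],
    [3,-18,-65,0,0,0],
    [6,-28,-100,0,0,0],
    [10,-38,-136,0,0,0],
    [14,-48,-172,0,0,0],
    [18,-58,-208,0,0,0],
    [24,-68,-244,0,0,0]
  ]
}}

```text
clock: 7.1
tcp_pos: [0.5092, 0.0911, 0.2169]
tcp_rot: [0.555, 0.439, -0.554, 0.439]
force: [0.2, -0.5, -1.1]
grip_width: 0.135
```

>>> {"api": "drive_tool", "payload": {
  "deltas": [
    [9,-9,-32,0,0,0],
    [20,-17,-60,0,0,0],
    [33,-23,-80,0,0,0],
    [47,-26,-90,0,0,0],
    [61,-26,-93,0,0,0],
    [75,-26,-93,0,0,0],
    [85,-26,-93,0,0,0],
    [85,-26,-93,0,0,0]
  ]
}}

```text
clock: 7.9
tcp_pos: [0.5049, 0.1854, 0.1305]
tcp_rot: [-0.554, -0.439, 0.555, -0.439]
force: [0.5, -0.5, -1.3]
grip_width: 0.135
```

```bash
python3 -c "
from h import *
s=env.sense();print(s['tcp_pos'],s['grip_width'],s['force'])
delta([.506,.1866,.0445]);
im=env.snapshot('side')[:,:,::-1]; cv2.imwrite('pics/c.png',cv2.resize(im[110:270,170:370],None,fx=4,fy=3.75,interpolation=2))
"
```

```text
[0.50493734 0.18535969 0.13047486] 0.13503848094401766 [ 0.46849456 -0.50132075 -1.30741178]
delta [86.   0.9 -1.6] [-0.04  0.1   0.1 ]
```

View pics/c.png

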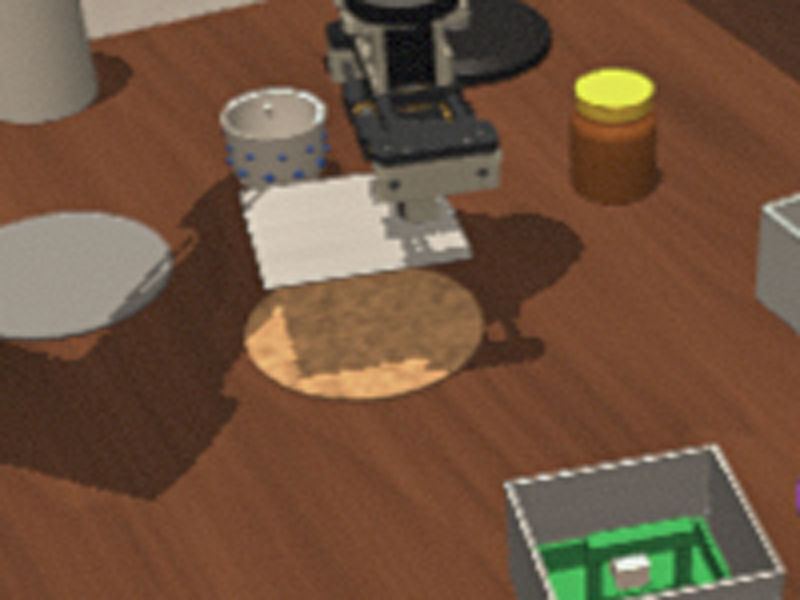

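The lid is held level, above and projecting over the mat (mat at crop (365,335), lid at (355,230)). The tin is open behind me. I'll lower it.

>>> {"api": "drive_tool", "payload": {
  "deltas": [
    [6,0,0,0,0,0],
    [20,0,0,0,0,0],
    [36,0,0,0,0,0],
    [51,0,0,0,0,0],
    [63,0,0,0,0,0],
    [72,0.5,-1,0,0,0],
    [77,0.5,-1,0,0,0],
    [80,0.5,-1,0,0,0]
  ]
}}

```text
clock: 8.75
tcp_pos: [0.5069, 0.1868, 0.0516]
tcp_rot: [-0.554, -0.439, 0.554, -0.439]
force: [-0.9, -0.7, -0.2]
grip_width: 0.135
```

>>> {"api": "drive_tool", "payload": {
  "deltas": [
    [1,0,0,0,0,0],
    [2,0,0,0,0,0],
    [3,0,0,0,0,0],
    [4,0,0,0,0,0],
    [4,0,0,0,0,0],
    [4,0,0,0,0,0]
  ]
}}

```text
clock: 9.35
tcp_pos: [0.5068, 0.1867, 0.0479]
tcp_rot: [0.555, 0.439, -0.554, 0.439]
force: [-0.3, -0.4, -1.5]
grip_width: 0.132
```

```bash
python3 -c "
from h import *
s=env.sense();print(s['tcp_pos'],s['grip_width'],s['force'])
delta([.506,.1866,.0445]);
im=env.snapshot('side')[:,:,::-1]; cv2.imwrite('pics/d.png',cv2.resize(im[130:230,200:325],None,fx=6,fy=6,interpolation=2))
"
```

```text
[0.50676676 0.18672509 0.04794815] 0.13231166697223112 [-0.25095195 -0.42053876 -1.54753932]
delta [ 3.4 -0.7  0.3] [-0.04 -0.01 -0.01]
```

View pics/d.png

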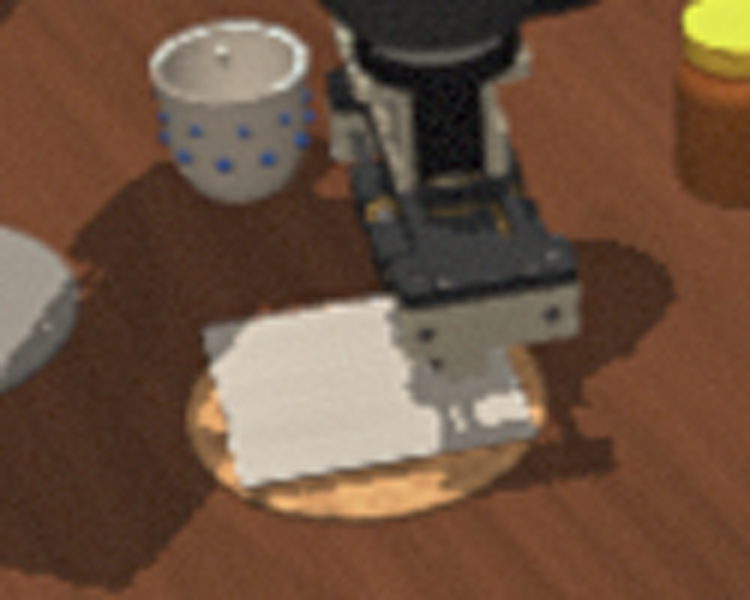

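The lid is centred just above the mat (lid centre at crop (375,395)). The force still reads −1.5 N, so it is hanging. I'll lower the last few mm.

>>> {"api": "drive_tool", "payload": {
  "deltas": [
    [0.5,0,0,0,0,0],
    [1,0,0,0,0,0],
    [1.5,0,0,0,0,0],
    [2,0,0,0,0,0],
    [2.5,0,0,0,0,0],
    [3,0,0,0,0,0],
    [3,0,0,0,0,0],
    [3,0,0,0,0,0]
  ]
}}

```text
clock: 10.2
tcp_pos: [0.5067, 0.1867, 0.0448]
tcp_rot: [-0.554, -0.439, 0.555, -0.439]
force: [0.1, -0.4, -1.1]
grip_width: 0.136
```

>>> {"api": "drive_tool", "payload": {
  "deltas": [
    [0.5,0,0,0,0,0],
    [0.5,0,0,0,0,0],
    [0.5,0,0,0,0,0],
    [0.5,0,0,0,0,0]
  ]
}}

```text
clock: 10.6
tcp_pos: [0.5067, 0.1867, 0.0444]
tcp_rot: [-0.554, -0.439, 0.554, -0.439]
force: [0.1, 0.3, -1.3]
grip_width: 0.136
```

>>> {"api": "drive_tool", "payload": {
  "deltas": [
    [0.5,0,0,0,0,0],
    [1,0,0,0,0,0],
    [1,0,0,0,0,0],
    [1,0,0,0,0,0]
  ]
}}

```text
clock: 11.0
tcp_pos: [0.5068, 0.1867, 0.0436]
tcp_rot: [0.555, 0.439, -0.554, 0.439]
force: [-1.3, -0.5, 3.4]
grip_width: 0.134
```

Contact with the mat (+3.4 N). I'll release only partway open, so that nothing else gets touched.

>>> {"api": "drive_tool", "payload": {
  "deltas": [
    [0,0,0,0,0,0],
    [0,0,0,0,0,0],
    [0,0,0,0,0,0],
    [0,0,0,0,0,0],
    [0,0,0,0,0,0]
  ],
  "hand": 40
}}

```text
clock: 11.5
tcp_pos: [0.5067, 0.1867, 0.0433]
tcp_rot: [-0.554, -0.439, 0.555, -0.439]
force: [0.8, 0.2, 0.1]
grip_width: 0.453
```

>>> {"api": "drive_tool", "payload": {
  "deltas": [
    [-3,0,0,0,0,0],
    [-10,0,0,0,0,0],
    [-22,0,0,0,0,0],
    [-40,0,0,0,0,0],
    [-65,0,0,0,0,0],
    [-95,0,0,0,0,0],
    [-125,0,0,0,0,0],
    [-150,0,0,0,0,0]
  ]
}}

```text
clock: 12.3
tcp_pos: [0.507, 0.1868, 0.1964]
tcp_rot: [0.555, 0.439, -0.554, 0.439]
force: [1.3, 0.4, -0.4]
grip_width: 0.454
```

```bash
python3 -c "
from h import *
s=env.sense();print(s['tcp_pos'],s['grip_width'],s['force'])
im=env.snapshot('side')[:,:,::-1]; cv2.imwrite('pics/e.png',im);cv2.imwrite('pics/e2.png',cv2.resize(im[225:300,285:375],None,fx=7,fy=7,interpolation=2))
im=env.snapshot('top')[:,:,::-1]; cv2.imwrite('pics/et.png',im)
cv2.imwrite('pics/et2.png',cv2.resize(im[195:280,345:430],None,fx=7,fy=7,interpolation=2))
"
```

```text
[0.5069867  0.18681307 0.19641296] 0.4543252875267583 [ 1.28742646  0.4083648  -0.36030872]
```

View pics/e.png

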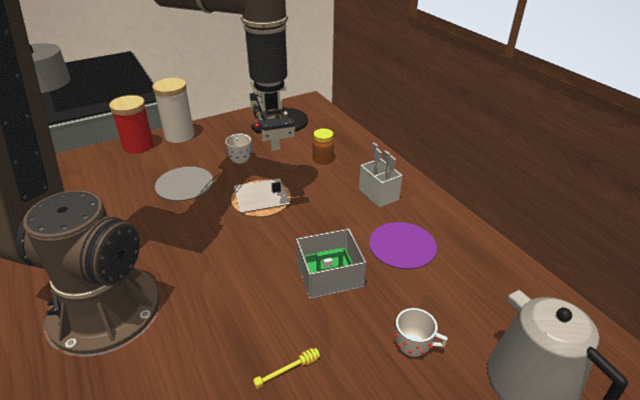

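View pics/e2.png

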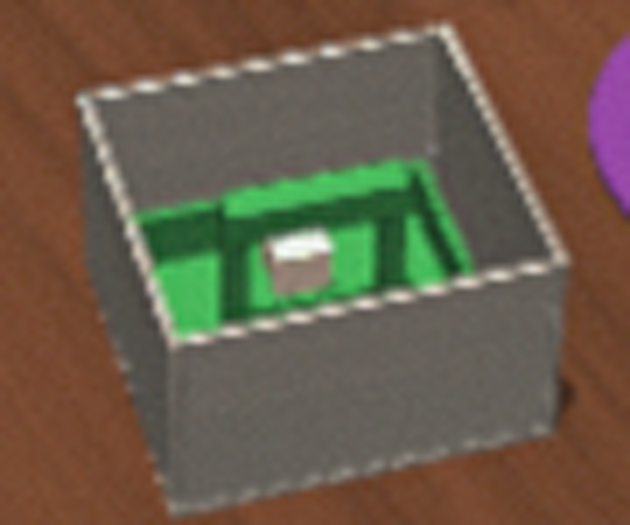

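View pics/et2.png

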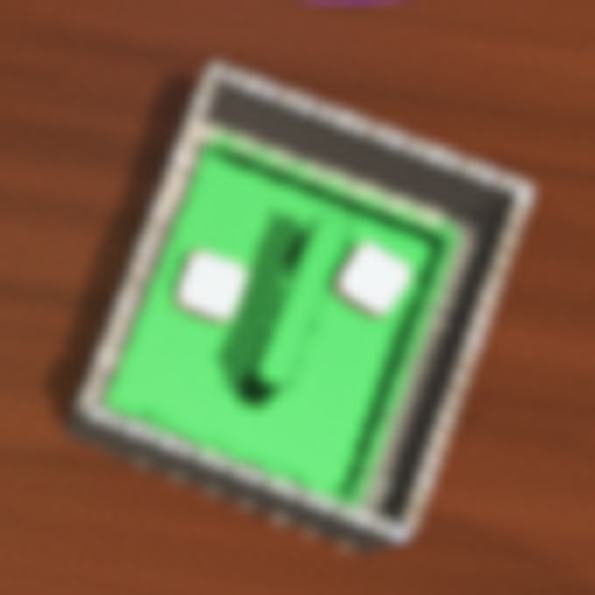

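The lid lies flat on the mat in the side view. The tin is open, and the basket bar runs along the tin's x with one lump on each side (top crop (210,285) and (375,278)). Next I'll refit the tin rim and overlay a bar model for comparison.

Run:
```python
from h import *
from scipy.optimize import least_squares
S=np.array([(447,28),(568,260),(172,342),(80,97)])/7+[285-.43,225-.43]
T=np.array([(212,62),(535,190),(405,543),(80,410)])/7+[345-.43,195-.43]
for a,b in zip(S,T): print(tri(a,b)[0].round(4))
M=np.array([[.065,.059],[.065,-.059],[-.065,-.059],[-.065,.059]])
def f(p):
    q=np.c_[M,np.zeros(4)]@R.from_euler('z',p[3]).as_matrix().T+p[:3]
    return np.r_[(proj('side',q)-S).ravel(),(proj('top',q)-T).ravel()]
p=least_squares(f,[.4846,-.1553,.08,-.23]).x; print(p.round(4),np.degrees(p[3]),f(p).round(1))
# overlays of bar & tray
Rz=R.from_euler('z',p[3]).as_matrix()
def box(c,h): 
    q=[np.array(c)+np.array(h)*[i,j,k] for i,j,k in((-1,-1,1),(1,-1,1),(1,1,1),(-1,1,1),(-1,-1,-1),(1,-1,-1),(1,1,-1),(-1,1,-1))]
    return [Rz@x+[p[0],p[1],0] for x in q]
for n,f0,(x,y) in(('side','e',(285,225)),('top','et',(345,195))):
    im=cv2.imread(f'pics/{f0}.png')[y:y+85,x:x+90]; im=cv2.resize(im,None,fx=7,fy=7,interpolation=2)
    for b,col in((box((0,0,.067),(.031,.006,.008)),(0,0,255)),(box((0,0,.016),(.054,.048,.013)),(255,0,0))):
        q=((proj(n,b)-[x,y]+.43)*7).round().astype('int32')
        cv2.polylines(im,[q[:4]],True,col);cv2.polylines(im,[q[4:]],True,col)
    cv2.imwrite(f'pics/ov_{n}.png',im)
# lid on mat check
c=onz('top',(0,0),0)
t=cv2.imread('pics/et.png')[190:275,205:295];cv2.imwrite('pics/lm.png',cv2.resize(t,None,fx=7,fy=7,interpolation=2))
```

```text
[ 0.5615 -0.1116  0.0782]
[ 0.5326 -0.2271  0.0822]
[ 0.4072 -0.1957  0.0804]
[ 0.4349 -0.0818  0.0787]
[ 0.4841 -0.1541  0.0799 -0.2368] -13.56764373893076 [ 0.3 -0.5  0.2  0.5 -0.3  0.4 -0.1 -0.5  0.1  0.3 -0.4 -0.2  0.3 -0.2
 -0.1 -0. ]
```

View pics/ov_side.png

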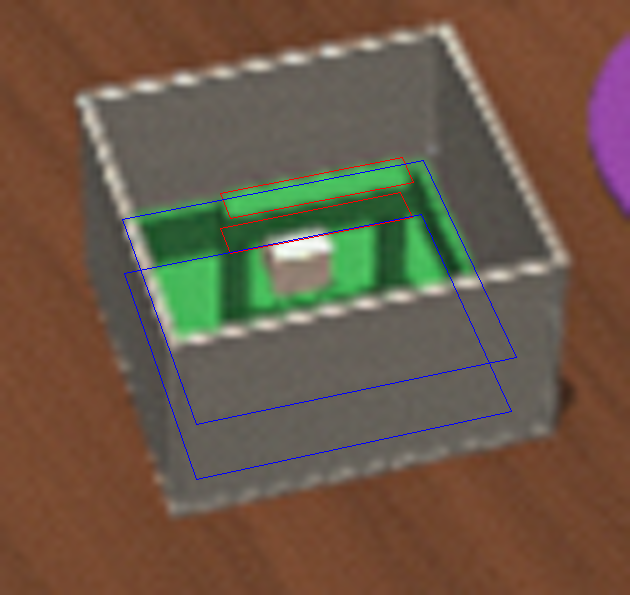

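View pics/ov_top.png

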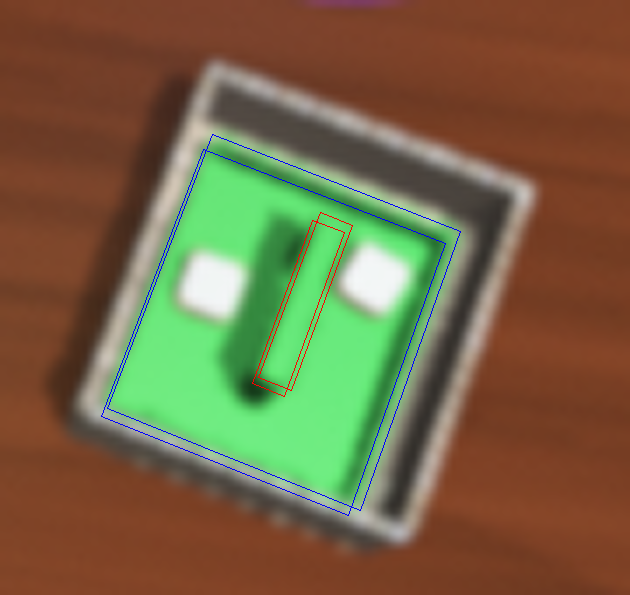

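View pics/lm.png

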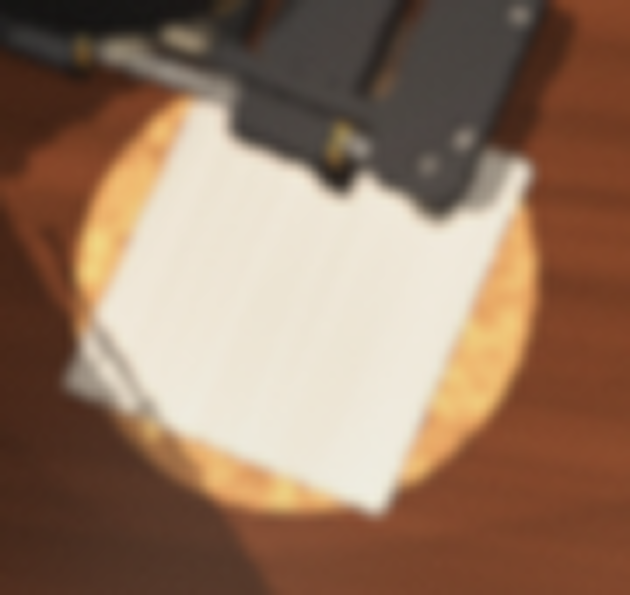

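Model and picture agree for the tray and bar in both views, and the lid is flat and centred on the cork. Next, over to the basket.

```bash
python3 -c "
from h import *
delta([.4842,-.1544,.16],yaw=-13.4)"
```

```text
delta [ 36.9  54.5 338.9] [ 0.15 -0.33 -0.32]
```

>>> {"api": "drive_tool", "payload": {
  "deltas": [
    [0,2,15,0,0,0],
    [0,8,50,0,0,0],
    [0,15,95,0,0,0],
    [0,23,140,0,0,0],
    [0,30,185,0,0,0],
    [0,38,230,0,0,0],
    [0,45,275,0,0,0],
    [5,50,310,0,0,0]
  ]
}}

```text
clock: 13.2
tcp_pos: [0.4829, -0.1291, 0.1885]
tcp_rot: [-0.555, -0.439, 0.555, -0.439]
force: [0.5, -0.0, -0.9]
grip_width: 0.452
```

>>> {"api": "drive_tool", "payload": {
  "deltas": [
    [5,3,18,0,0,0],
    [15,4,28,0,0,0],
    [24,4,29,0,0,0],
    [30,4,29,0,0,0],
    [32,4,29,0,0,0],
    [32,4,29,0,0,0],
    [32,4,29,0,0,0]
  ]
}}

```text
clock: 13.9
tcp_pos: [0.4818, -0.155, 0.1566]
tcp_rot: [0.554, 0.439, -0.554, 0.439]
force: [-0.4, -0.4, 0.7]
grip_width: 0.456
```

```bash
python3 -c "
from h import *
s=env.sense();print(s['tcp_pos'],s['grip_width'],s['force'])
delta([.4842,-.1544,.074],yaw=-13.4)"
```

```text
[ 0.4817548  -0.15496253  0.15657519] 0.4562117266010598 [-0.43938186 -0.44538348  0.7325408 ]
delta [82.6  2.2 -1.1] [ 0.19 -0.   -0.02]
```

>>> {"api": "drive_tool", "payload": {
  "deltas": [
    [6,1,0,0,0,0],
    [18,2,-1,0,0,0],
    [32,2,-1,0,0,0],
    [46,2,-1,0,0,0],
    [60,2,-1,0,0,0],
    [71,2,-1,0,0,0],
    [78,2,-1,0,0,0],
    [81,2,-1,0,0,0]
  ]
}}

```text
clock: 14.7
tcp_pos: [0.4832, -0.1551, 0.0744]
tcp_rot: [-0.554, -0.439, 0.555, -0.439]
force: [0.6, -0.7, 0.8]
grip_width: 0.449
```

>>> {"api": "drive_tool", "payload": {
  "deltas": [
    [0.5,0,0,0,0,0],
    [0.5,0,0,0,0,0],
    [0.5,0,0,0,0,0]
  ]
}}

```text
clock: 15.0
tcp_pos: [0.484, -0.1551, 0.0754]
tcp_rot: [0.555, 0.439, -0.554, 0.439]
force: [0.2, 0.3, -0.1]
grip_width: 0.46
```

```bash
python3 -c "
from h import *
s=env.sense();print(s['tcp_pos'],s['grip_width'],s['force'])
delta([.4842,-.1544,.074],yaw=-13.4)
for n,(x,y) in(('side',(270,190)),('top',(340,180))):
    im=env.snapshot(n)[:,:,::-1]; cv2.imwrite('pics/f_%s.png'%n,cv2.resize(im[y:y+110,x:x+110],None,fx=5,fy=5,interpolation=2))
"
```

```text
[ 0.48396565 -0.15510654  0.07538741] 0.4595695277992526 [ 0.15874857  0.26945907 -0.14014506]
delta [ 1.4  0.1 -0.7] [ 0.12 -0.01 -0.06]
```

View pics/f_side.png

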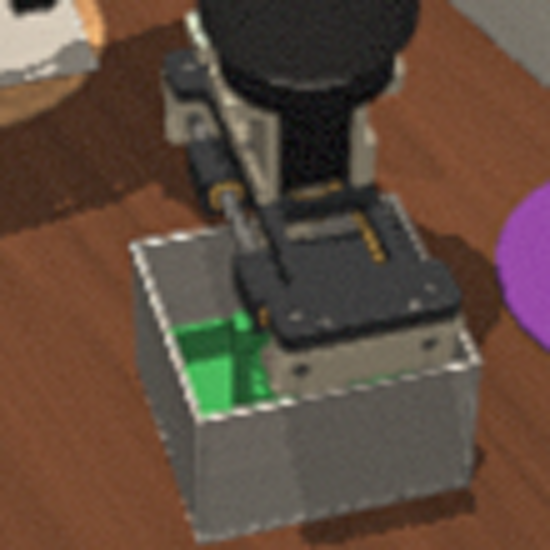

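The fingers are down inside the tin, clear of its walls (side crop, fingers at about (360,360)), and the force is near zero. I'll close on the bar.

>>> {"api": "drive_tool", "payload": {
  "deltas": [
    [1,0,-0.7,0,0,0],
    [1,0,-0.7,0,0,0],
    [1,0,-0.7,0,0,0],
    [1,0,-0.7,0,0,0],
    [1,0,-0.7,0,0,0],
    [1,0,-0.7,0,0,0],
    [1,0,-0.7,0,0,0],
    [1,0,-0.7,0,0,0]
  ],
  "hand": 0
}}

```text
clock: 15.9
tcp_pos: [0.4837, -0.1544, 0.0739]
tcp_rot: [0.554, 0.439, -0.554, 0.439]
force: [-0.6, 0.5, 0.8]
grip_width: 0.136
```

>>> {"api": "drive_tool", "payload": {
  "deltas": [
    [-2,0,0,0,0,0],
    [-5,0,0,0,0,0],
    [-9,0,0,0,0,0],
    [-13,0,0,0,0,0],
    [-17,0,0,0,0,0],
    [-20,0,0,0,0,0],
    [-20,0,0,0,0,0],
    [-20,0,0,0,0,0]
  ]
}}

```text
clock: 16.7
tcp_pos: [0.4837, -0.1544, 0.0939]
tcp_rot: [0.555, 0.439, -0.554, 0.439]
force: [0.4, 0.0, -2.0]
grip_width: 0.134
```

```bash
python3 -c "
from h import *
s=env.sense();print(s['tcp_pos'],s['grip_width']*87.6,s['force'],s['moment'])
for n,(x,y) in(('side',(270,190)),('top',(340,180))):
    im=env.snapshot(n)[:,:,::-1]; cv2.imwrite('pics/g_%s.png'%n,cv2.resize(im[y:y+110,x:x+110],None,fx=5,fy=5,interpolation=2))
"
```

```text
[ 0.48370385 -0.15439463  0.09390424] 11.730098468247917 [ 0.44355586  0.03311477 -1.98530788] [-0.04251229 -0.02029854  0.05578096]
```

View pics/g_side.png

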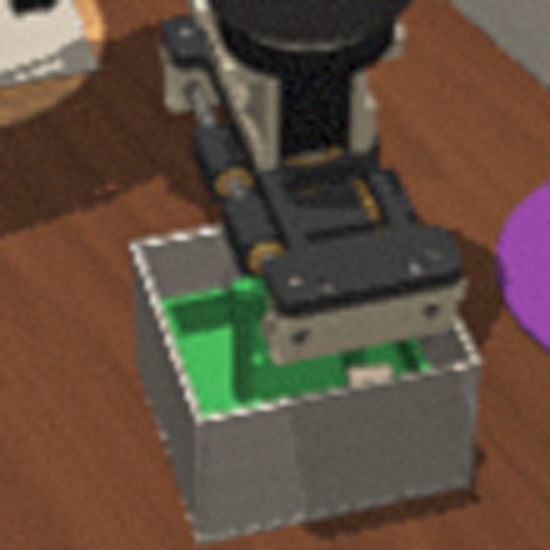

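The grip is on the 12 mm bar and the load rose by about 2 N (basket plus lumps weigh about 1.5 N). The basket is rising level, with the near lump now visible at crop (370,370). I'll continue straight up to a 147 mm lift.

>>> {"api": "drive_tool", "payload": {
  "deltas": [
    [-3,0,0,0,0,0],
    [-9,0,0,0,0,0],
    [-17,0,0,0,0,0],
    [-26,0,0,0,0,0],
    [-35,0,0,0,0,0],
    [-44,0,0,0,0,0],
    [-53,0,0,0,0,0],
    [-62,0,0,0,0,0]
  ]
}}

```text
clock: 17.6
tcp_pos: [0.4837, -0.1544, 0.1568]
tcp_rot: [0.555, 0.439, -0.554, 0.439]
force: [-1.1, -0.3, -2.1]
grip_width: 0.13
```

>>> {"api": "drive_tool", "payload": {
  "deltas": [
    [-9,0,0,0,0,0],
    [-18,0,0,0,0,0],
    [-28,0,0,0,0,0],
    [-38,0,0,0,0,0],
    [-48,0,0,0,0,0],
    [-57,0,0,0,0,0],
    [-62,0,0,0,0,0],
    [-65,0,0,0,0,0]
  ]
}}

```text
clock: 18.4
tcp_pos: [0.4838, -0.1544, 0.2214]
tcp_rot: [0.555, 0.439, -0.554, 0.439]
force: [0.2, -0.4, -2.1]
grip_width: 0.137
```

>>> {"api": "drive_tool", "payload": {
  "deltas": [
    [0,0,0,0,0,0],
    [0,0,0,0,0,0],
    [0,0,0,0,0,0],
    [0,0,0,0,0,0],
    [0,0,0,0,0,0],
    [0,0,0,0,0,0],
    [0,0,0,0,0,0],
    [0,0,0,0,0,0]
  ]
}}

```text
clock: 19.2
tcp_pos: [0.4837, -0.1544, 0.2208]
tcp_rot: [-0.554, -0.439, 0.555, -0.439]
force: [0.5, -0.4, -1.1]
grip_width: 0.135
```

```bash
python3 -c "
from h import *
s=env.sense();print(s['tcp_pos'],s['grip_width']*87.6,s['force'],s['moment'],abs(s['dq']).max()); delta(s['tcp_pos'])
im=env.snapshot('side')[:,:,::-1]; cv2.imwrite('pics/h_s.png',cv2.resize(im[140:310,220:420],None,fx=3.5,fy=3.5,interpolation=2)); cv2.imwrite('pics/h_full.png',im)
im=env.snapshot('top')[:,:,::-1]; cv2.imwrite('pics/h_t.png',im)
"
```

```text
[ 0.48370514 -0.15441754  0.22084132] 11.81080104424631 [ 0.48120857 -0.38691425 -1.11381234] [-0.06554907  0.00547566 -0.00272373] 0.002220980168201525
delta [0. 0. 0.] [-0.04  0.    0.  ]
```

View pics/h_s.png

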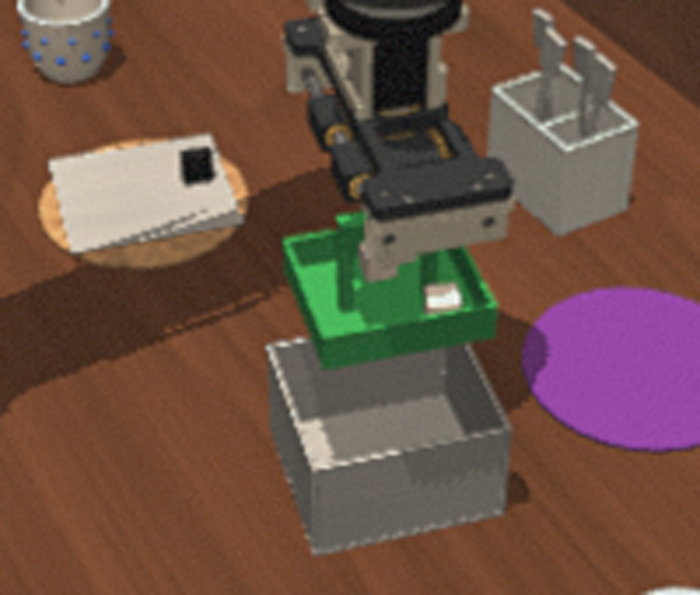

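View pics/h_t.png

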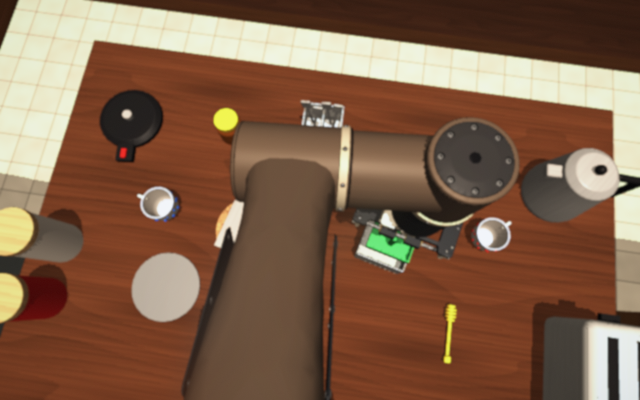

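The basket is held level over an empty tin, with one lump visible at crop (443,297) and the other behind the finger. I'll check lid flatness and basket pose against projected models.

Run:
```python
from h import *
im=cv2.imread('pics/h_full.png')
Rz=R.from_euler('z',-13.4,degrees=True).as_matrix()
def draw(img,x,y,f,c,pts,col):
    q=proj('side',[Rz@np.array(v)+c for v in pts]); q=((q-[x,y]+.43)*f).round().astype('int32'); cv2.polylines(img,[q],True,col)
a=cv2.resize(im[165:225,225:300],None,fx=8,fy=8,interpolation=2)
lid=np.array([.5067-.0436,.1867+.0104,.014])
draw(a,225,165,8,lid,[(.069,.063,0),(.069,-.063,0),(-.069,-.063,0),(-.069,.063,0)],(0,0,255))
cv2.imwrite('pics/l1.png',a)
b=cv2.resize(im[190:310,290:380],None,fx=5,fy=5,interpolation=2)
bk=np.array([.4837,-.1544,.150])
for z,col in((0,(0,0,255)),(.026,(255,0,0))): draw(b,290,190,5,bk,[(.054,.048,z),(.054,-.048,z),(-.054,-.048,z),(-.054,.048,z)],col)
cv2.imwrite('pics/l2.png',b)
```

```text
(no output)
```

View pics/l1.png

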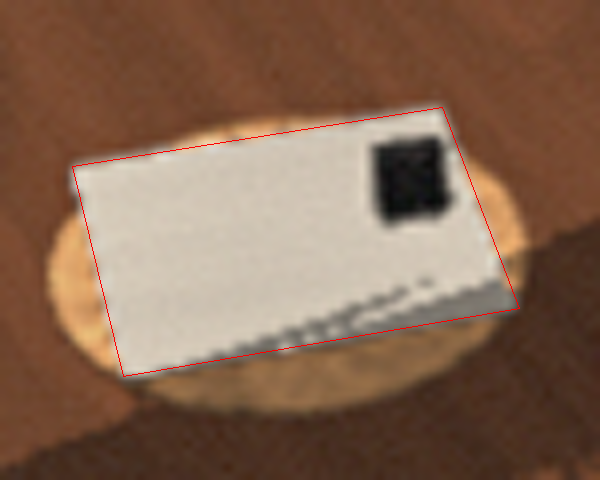

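View pics/l2.png

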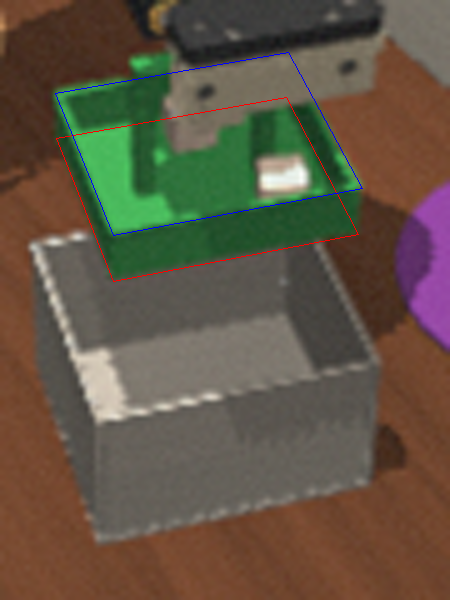

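Both models fit to within about a pixel: the lid is flat and centred on the mat, and the basket is level with its underside near 0.150 m. Handing in.

```bash
python3 -c "
from rig import env
print(env.sign_off())"
```

```text
the job is handed in; nothing more can be done
None
```

I finished the job and handed it in at about 19 s of the 61 s allowed; no verdict was reported.

**What I did:** I gripped the lid by its tab and tipped it about 16° with the opposite edge on the rim. I then lifted it off and lowered it onto the cork mat, where contact read about 3 N, and let go. After that I gripped the basket's bar and lifted it straight up 147 mm, so its underside is about 70 mm above the rim.

**Last checks:**
- **Lid:** it lies flat, tab up, and centred to within a few mm of the mat centre, agreeing with the projected model to about a pixel.
- **Basket:** it is level and still over the tin, with the grip opening reading 11.8 mm on the 12 mm bar.
- **Tin:** it is standing and empty.
- **Other objects:** none of the cups, jar, dipper or caddy looked moved in the pictures. I compared them by eye only, and did not measure their positions.

**Not fully confirmed:** only one lump could be seen in the raised basket, because the finger hid the other. I take it to be there because I saw both in the basket before gripping it, the tin is empty, and nothing had fallen out. The force readings (−1.1 to −2.1 N) are too noisy to confirm it by weight.

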